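# Re-clamp a milled slide block with its cross bore up

## Robot

A 6-joint arm with a two-finger parallel gripper is mounted at the origin on a cart in front of the work surface, level with it; the furniture and walls round the work are solid. World frame = base frame: x ahead of the robot, y to its left, z up, the work surface at z = 0. Lengths are in m, angles in rad, forces in N, time in s.
With the tool pointing down it reaches from about 0.375 to 0.975 m from the base axis. Payload 3.8 kg.
Tool frame: the origin (TCP) lies midway between the tips of the shut fingers; the grasp point (between the pads) lies 19 mm behind it; z points along the fingers, y is the line along which they close (so a half turn about z gives the same grasp; the last joint's range is limited). The gripper opens to 85 mm and grips with 20 to 120 N. Pads are 22 mm wide; open, the fingers measure 114 mm over their backs; the gripper's body (76 mm by 85 mm) begins 54 mm behind the grasp point. The pads swing forward as they close: fully open they stand 13 mm farther back than shut.
Start: joints at [-1.176, 0.264, 1.604, -0, 1.274, -0.037], TCP at [0.282, -0.613, 0.208] pointing down, gripper open.
Joint ranges: [-2.63, 2.63], [-0.94, 2.18], [0.31, 2.57], [-1.31, 4.45], [0, 2.66], [-2.55, 2.55]. Speed limits (rad/s): [2.57, 2.57, 3.14, 3.14, 3.14, 3.14].

## Interface

Orientations are given as a rotation vector (axis times angle).
In Python, from plant import r gives the robot as it stands. The module is installed in compiled form; this text tells all that it offers.
- The arm moves only by the tool send_rows, never from a script. Its argument "commands" is one flat list of numbers, 7 for each row, row after row: the shift along the tool's x, y, z in units of 150 mm (1.0 is 150 mm), then the turn, a rotation vector about the tool's x, y, z in units of 0.5 rad (1.0 is 0.5 rad), then the opening, from -1 (shut) to 1 (fully open). In form: [tx, ty, tz, wx, wy, wz, fingers, tx, ty, tz, wx, wy, wz, fingers, ...]. A call has 1 to 12 rows; each row shifts and turns the commanded pose from where the row before left it, along the tool's axes as they then stand; what a row does not reach is not made up. A row lasts 1/12 s, in which the tool goes at most 41.7 mm and 7.16 degrees, less where a joint would pass 70% of its speed; a pose out of reach is approached as far as the arm can. A call with a number of a shift or a turn outside -1 to 1 is refused whole. A call with a gripper value outside its range is refused whole. The fingers move at their own pace and stop on an object; "squeeze" is the grip in N (left out, the last holds). Time passes only in rows, so rows that do not move let the fingers close. It gives the time, the measured TCP pose, the force, the opening and the grip force at its end, in the units of the state.
- r.get_obs(): the state, without advancing time (a new reading comes with each control period).
- r.read_camera(name): name is "scene" or "side" or "wrist"; returns a dict with "color" (384x512x3 uint8, red, green, blue), "range_z" (384x512 float32, m along the optical axis (not along the pixel's ray), 0 where there is no reading), "intrinsics" (3x3 intrinsics, pixels), "T" (4x4, takes a point from camera to world coordinates). Camera axes: x right, y down, z forward; pixel columns grow to the right and rows downward; lengths in m; the calibration is good to about 2 mm. A picture is of the moment at which its call begins.
- r.sign_off(): hands the job in; it is judged then, once.
The state is a dict: "time_s": time; "joint_positions": joint angles; "qvel": joint speeds; "joint_torque": joint torques, N m; "position": TCP position; "orientation": TCP orientation; "wrist_force": force on the tool from outside, world axes, zero at the start; "torque": the same for the moment, N m; "gripper_width": opening from 0.0 (shut) to 1.0 (fully open); "gripper_force": force on a finger pad.
Only numpy, scipy, OpenCV 4.12 (cv2) and the standard library are available. Lean on these libraries where they do the work, as an engineer would, in place of code of your own. Each camera call takes 0.05 s, during which the arm holds its last target. There are 200 camera calls.

## Task

The aluminium slide block is clamped in the small cam-lever vise with its guide groove up, so the jaws cover the mouths of its cross bore. Swing the lever well open, lift the block clear of the jaws, roll it a quarter turn about its long axis (either way) so that the bore stands upright, set it back flat on the vise bed between the jaws, and swing the lever closed until the jaws hold it firmly. Leave the small things that lie about the vise where they are.

Things in the scene. Friction and masses are not known exactly. Their poses are not given: they have to be found in the camera images.
- slide_block: Bare aluminium block, 62 mm long (x), 36 wide (y), 30 high (z), 0.15 kg; origin at its centre. A guide groove, 12 mm wide at its mouth, runs along x in the +z face. A 10 mm cross bore, flanked by two 5 mm screw holes, goes right through along y. At the start +z is up, x lies along the vise's x and the y faces are between the jaws; the end faces (x) are free.
- vise: Small grey cam-lever vise, fixed, turned 0.25 to 0.65 rad clockwise. Origin on the desk under the middle of the clamped block; x along the jaw faces, away from the robot; y the clamping direction; z up. Foot 72 mm (x) by 195 mm (y -58 to +138), 10 mm high. Fixed jaw: face at y = -18 mm, reaching back to y = -51 mm. Both jaws are 44 mm long in x, tops 56 mm above the desk.
- vise_bed (a point): Point on the flat top of the vise bed, 34 mm above the vise's origin. The bed is 40 mm wide in x, so fingers at the block's ends may reach down past it. Axes as the vise's. Obstacle nearby: the large fixed microscope left of the vise fills about x 0.40 to 0.75 m, y 0.08 to 0.32 m, up to above 0.5 m; keep arm and gripper clear of it.
- vise_axle (a point): Upright axle of the cam that drives the sliding jaw, at x = 0, y = +105 mm of the vise, at bed height. Cam, axle and lever arm stay below 58 mm above the desk; only the handle is taller. Axes as the vise's.
- vise_jaw: Sliding jaw on the +y side of the block, driven both ways along the vise's y by the cam. Clear width between the jaws = 27 mm + 13 mm per rad of lever angle: 30 mm at 0.23 rad, 36 at 0.69, 41 at 1.08, 46 at 1.46. Origin as the vise's when the lever reads 0.
- vise_lever (a joint): Angle of the cam lever, 0 to 1.6 rad. At 0 (fully closed) it points from the axle along the vise's -x; opening, it swings clockwise seen from above, to point along the vise's +y at 1.57. Clamped on the 36 mm width it starts near 0.68. About 4 N at the handle moves it and it stays where it is left; when the jaws meet the block it comes to a firm stop, and 8 to 20 N there clamps well.
- vise_knob (a point): The upright black handle at the lever's end, 100 mm from the cam axle: round, slightly tapered, 16 to 21 mm across, from 40 to 84 mm above the desk; this point is on its axis 66 mm above the desk.
- spare_eyepiece: Bystander: black and white eyepiece standing on the desk, 33 mm across, 45 mm high, origin under its centre.
- rubber_cap: Bystander: black rubber cap, 49 mm across, 22 mm high, on the desk, origin under its centre.
- glass_dish: Bystander: clear glass dish, 40 mm across, 6 mm high, on the desk, origin under its centre.
- lens_brush: Bystander: wooden-handled lens brush lying on the desk, 129 mm long (its y), 15 mm wide, 7 mm high.
Things that resemble listed ones, but are neither listed nor needed, are in the scene too. Of the things like the slide_block, leave any that is green; of the rest the smaller one is meant.

How it is judged:
By the outcome, as a careful person would: the job done as asked, in the order asked, and still so for the second after the job is handed in, with the robot touching nothing.
It also fails if it takes over 64 s, if anything falls off the work surface, if the arm or the gripper's body presses on something with over 40 N, if the wrist force passes 120 N, or if a joint passes its speed limit or range.

## Working session

There is one attempt and no reset: what is moved stays moved. The work goes in short steps, Python scripts to look and compute and a tool call to move; the robot and the scene stay as the last step left them, time stands still between calls to the robot, and variables do not carry over. Pictures are saved under pics/ and viewed, at most 11 in all, crops included, and the job is handed in when it is done.

Besides the shell and the picture viewer there is one more tool, called after "Call:" as name(argument=value, ...) on one line, values as JSON. send_rows: Moves the arm, as the interface text tells. Shifts and turns lie within -1 to 1; 1 stands for 150 mm of shift or 0.5 rad of turn. Its arguments: {"type":"object","properties":{"commands":{"type":"array","items":{"type":"number"}},"squeeze":{"type":"number"}},"required":["commands"]}

```bash
mkdir -p pics; cat > h.py <<'E'
import numpy as np, cv2
from plant import r
from scipy.spatial.transform import Rotation as R
def cam(n):
    c=r.read_camera(n); K=np.array(c["intrinsics"]);T=np.array(c["T"]);z=c["range_z"]
    v,u=np.mgrid[:z.shape[0],:z.shape[1]]
    P=np.stack([(u-K[0,2])/K[0,0]*z,(v-K[1,2])/K[1,1]*z,z],-1)@T[:3,:3].T+T[:3,3]
    P[z==0]=np.nan
    return c["color"],P,K,T
def save(n,img): cv2.imwrite(n,img[...,::-1])
E
python3 - <<'E'
from h import *
o=r.get_obs(); print(o)
for n in("scene","side"):
    c,P,K,T=cam(n); save(f"pics/{n}0.png",c); np.savez(f"{n}0.npz",c=c,P=P,K=K,T=T); print(n,T.round(3),K.round(1))
E
```

```text
{'time_s': 0.0, 'joint_positions': array([-1.17589070e+00,  2.64800746e-01,  1.60538420e+00, -2.56087512e-06,
        1.27369943e+00, -3.68958205e-02]), 'qvel': array([ 1.76231676e-03,  4.11268373e-04, -6.73415556e-04,  6.08546708e-04,
        2.19770695e-05, -2.66720331e-04]), 'joint_torque': array([ 1.45646700e-03, -5.15108836e+01, -3.67320371e+01, -1.72386308e-05,
        1.28930208e-02,  7.27019682e-06]), 'position': array([ 0.28218873, -0.61231473,  0.20702451]), 'orientation': array([-3.06645427e+00, -6.72533123e-01,  6.44271186e-04]), 'wrist_force': array([ 0.35508596, -0.2881071 , -0.23020077]), 'torque': array([0.03455683, 0.0026666 , 0.00322084]), 'gripper_force': 0.0, 'gripper_width': 1.003256462421579}
scene [[ 0.586 -0.387  0.712 -0.215]
 [-0.81  -0.286  0.512 -0.743]
 [ 0.005 -0.877 -0.481  0.546]
 [ 0.     0.     0.     1.   ]] [[436.8   0.  249. ]
 [  0.  436.8 187.7]
 [  0.    0.    1. ]]
side [[ 0.93  -0.207  0.303  0.193]
 [-0.366 -0.576  0.731 -0.973]
 [ 0.023 -0.791 -0.611  0.717]
 [ 0.     0.     0.     1.   ]] [[474.1   0.  254.4]
 [  0.  474.1 193.3]
 [  0.    0.    1. ]]
```

View pics/scene0.png

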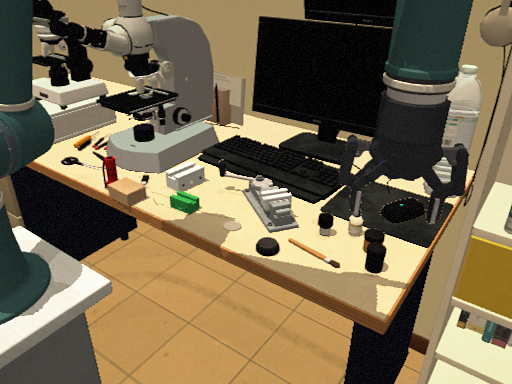

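View pics/side0.png

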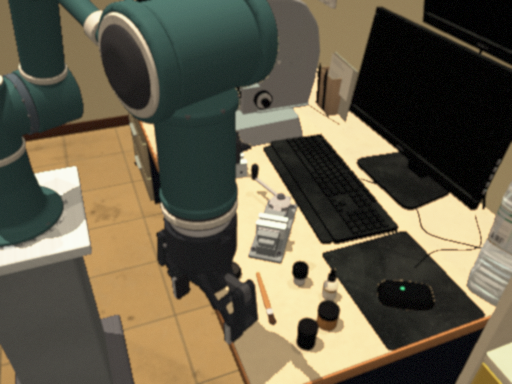

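The scene view shows the vise at about (268,203), with its lever going left to a black handle at (222,168). The green block is at (185,203) and a larger grey block at (185,178). In the side view the vise is at (272,230) and the handle at (254,170). Next I'll zoom in and measure.

```bash
python3 - <<'E'
from h import *
d=np.load("scene0.npz");s=np.load("side0.npz")
a=cv2.resize(d['c'][150:240,205:310],None,fx=5,fy=5,interpolation=2)
b=cv2.resize(s['c'][150:265,235:305],None,fx=4,fy=4,interpolation=2)
im=np.zeros((470,815,3),np.uint8); im[:450,:525]=a; im[:460,530:810]=b; save("pics/zoom.png",im[:, :800])
# height map of vise area
for n,D in(("scene",d),("side",s)):
    P=D['P'].reshape(-1,3); C=D['c'].reshape(-1,3)
    m=(P[:,0]>.35)&(P[:,0]<.75)&(P[:,1]>-.4)&(P[:,1]<.1)&(P[:,2]>.052)&(P[:,2]<.12)
    print(n,m.sum(),P[m].min(0),P[m].max(0))
    for lo,hi in((.030,.037),(.045,.052),(.052,.06),(.06,.066),(.066,.08),(.08,.09)):
        k=(P[:,0]>.35)&(P[:,0]<.75)&(P[:,1]>-.35)&(P[:,1]<.08)&(P[:,2]>lo)&(P[:,2]<hi)
        if k.sum(): print(lo,k.sum(),P[k].mean(0).round(3),P[k].min(0).round(3),P[k].max(0).round(3),C[k].mean(0).round())
    for (u,v) in ([(222,168),(222,163),(260,183),(267,205),(275,208),(250,180)] if n=="scene" else [(254,170),(282,200),(272,230)]): print(u,v,D['P'][v,u].round(3),D['c'][v,u])
E
```

```text
scene 670 [ 0.47543355 -0.33527418  0.05206701] [0.74755004 0.09990074 0.08241649]
0.03 513 [ 0.438 -0.046  0.033] [ 0.35  -0.342  0.03 ] [0.727 0.08  0.037] [184. 157. 118.]
0.045 288 [ 0.536 -0.241  0.047] [ 0.475 -0.336  0.045] [ 0.591 -0.107  0.052] [165. 154. 137.]
0.052 331 [ 0.517 -0.281  0.055] [ 0.475 -0.335  0.052] [ 0.582 -0.101  0.06 ] [158. 151. 136.]
0.06 206 [ 0.518 -0.276  0.062] [ 0.483 -0.321  0.06 ] [ 0.555 -0.105  0.066] [215. 214. 202.]
0.066 46 [ 0.546 -0.112  0.074] [ 0.539 -0.121  0.066] [ 0.557 -0.1    0.08 ] [30. 27. 25.]
0.08 7 [ 0.551 -0.108  0.081] [ 0.547 -0.113  0.08 ] [ 0.557 -0.103  0.082] [87. 75. 58.]
222 168 [ 0.544 -0.113  0.063] [12  8 14]
222 163 [ 0.544 -0.113  0.076] [41 37 39]
260 183 [ 0.561 -0.217  0.046] [228 209 188]
267 205 [ 0.484 -0.289  0.046] [135 129 116]
275 208 [ 0.479 -0.314  0.05 ] [84 80 75]
250 180 [ 0.566 -0.184  0.041] [112 105  97]
side 846 [ 0.47701168 -0.3336579   0.05201262] [0.73371219 0.09994652 0.08306172]
0.03 145 [ 0.536 -0.231  0.033] [ 0.47  -0.347  0.03 ] [0.75  0.012 0.037] [119. 113. 101.]
0.045 312 [ 0.54  -0.244  0.047] [ 0.473 -0.335  0.045] [ 0.592 -0.106  0.052] [172. 160. 143.]
0.052 466 [ 0.518 -0.282  0.055] [ 0.477 -0.334  0.052] [ 0.581 -0.107  0.06 ] [177. 171. 154.]
0.06 276 [ 0.518 -0.281  0.062] [ 0.482 -0.322  0.06 ] [ 0.555 -0.105  0.066] [226. 226. 211.]
0.066 47 [ 0.547 -0.113  0.074] [ 0.539 -0.12   0.066] [ 0.558 -0.105  0.08 ] [75. 65. 50.]
0.08 9 [ 0.549 -0.11   0.081] [ 0.544 -0.116  0.08 ] [ 0.554 -0.105  0.083] [95. 82. 63.]
254 170 [ 0.544 -0.117  0.071] [18 15 18]
282 200 [ 0.575 -0.214  0.045] [200 181 162]
272 230 [ 0.509 -0.31   0.055] [183 169 151]
```

View pics/zoom.png

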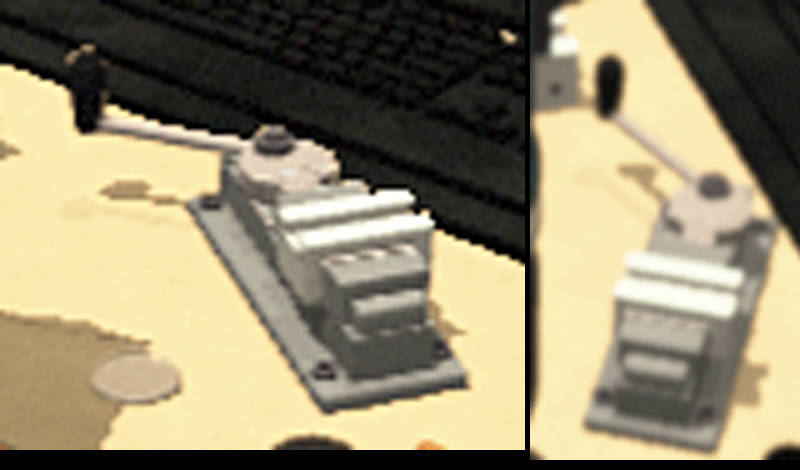

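The zoom confirms the layout: the bright grooved block sits between the jaws at crop (355,220), the axle at (275,140) and the handle at (88,85). Next I'll fit the vise pose.

```bash
python3 - <<'E'
from h import *
allb=[];kn=[];ft=[]
for n in("scene","side"):
    D=np.load(n+"0.npz");P=D['P'].reshape(-1,3);C=D['c'].reshape(-1,3)
    b=P[(abs(P[:,2]-.0635)<.0035)&(np.hypot(P[:,0]-.518,P[:,1]+.279)<.05)&(C.min(1)>150)]
    k=P[(P[:,2]>.055)&(P[:,2]<.09)&(np.hypot(P[:,0]-.547,P[:,1]+.112)<.025)]
    f=P[(abs(P[:,2]-.010)<.003)&(np.hypot(P[:,0]-.53,P[:,1]+.26)<.2)&(abs(np.diff(C[:,[0,2]].astype(int),axis=1)[:,0])<40)]
    rb=cv2.minAreaRect(b[:,:2].astype(np.float32)*1000); rf=cv2.minAreaRect(f[:,:2].astype(np.float32)*1000)
    print(n,len(b),rb,'z',np.median(b[:,2])); print(' foot',len(f),rf)
    top=k[k[:,2]>.078]; print(' knob',k.mean(0),top.mean(0),len(top),k[:,2].max(),k.min(0),k.max(0))
    allb.append(b); ft.append(f)
b=np.vstack(allb); rb=cv2.minAreaRect(b[:,:2].astype(np.float32)*1000); print(rb)
rf=cv2.minAreaRect(np.vstack(ft)[:,:2].astype(np.float32)*1000); print(rf)
E
```

```text
scene 168 ((517.7405395507812, -291.3819274902344), (40.35830307006836, 61.643463134765625), 52.863197326660156) z 0.06222934909679839
 foot 994 ((536.2410888671875, -277.725341796875), (323.7531433105469, 362.7691345214844), 2.8892452716827393)
 knob [ 0.54675387 -0.11232901  0.06956423] [ 0.54920114 -0.11009274  0.07989704] 15 0.08241649282784819 [ 0.53919389 -0.12068892  0.05514157] [ 0.5574747  -0.09959582  0.08241649]
side 253 ((516.5108032226562, -290.5083312988281), (39.192588806152344, 61.90378189086914), 54.095130920410156) z 0.062063173421334605
 foot 1207 ((606.4998168945312, -294.7021789550781), (359.3201599121094, 227.72918701171875), 52.127716064453125)
 knob [ 0.54707944 -0.11349516  0.07022736] [ 0.54866941 -0.11106388  0.07995504] 19 0.08306172339261453 [ 0.53929565 -0.12013582  0.05521812] [ 0.55848669 -0.10504494  0.08306172]
((516.9793090820312, -290.805419921875), (40.35830307006836, 63.553321838378906), 52.863197326660156)
((536.7742309570312, -276.9981384277344), (326.556396484375, 364.3547058105469), 3.6133768558502197)
```

Call:
send_rows(commands=[0.232,-0.129,-0.06,0,0,0,1,0.232,-0.129,-0.06,0,0,0,1,0.232,-0.129,-0.06,0,0,0,1,0.232,-0.129,-0.06,0,0,0,1,0.232,-0.129,-0.06,0,0,0,1,0.232,-0.129,-0.06,0,0,0,1,0.232,-0.129,-0.06,0,0,0,1,0.232,-0.129,-0.06,0,0,0,1,0.232,-0.129,-0.06,0,0,0,1,0.232,-0.129,-0.06,0,0,0,1])

```text
time_s: 0.93
position: [0.5181, -0.2898, 0.2984]
orientation: [-3.068, -0.673, 0.001]
wrist_force: [-0.3, -0.8, -0.1]
gripper_width: 0.999
gripper_force: 0.0
```

Call:
send_rows(commands=[0,0,0,0,0,-0.2,1,0,0,0,0,0,-0.2,1,0,0,0,0,0,-0.2,1,0,0,0,0,0,-0.2,1,0,0,0,0,0,-0.2,1,0,0,0,0,0,0,1,0,0,0,0,0,0,1])

```text
time_s: 1.52
position: [0.5173, -0.2915, 0.2978]
orientation: [-2.808, -1.407, 0.001]
wrist_force: [-0.3, -0.5, -0.6]
gripper_width: 0.999
gripper_force: 0.0
```

```bash
python3 - <<'E'
from h import *
o=r.get_obs(); print(o['position'],R.from_rotvec(o['orientation']).as_matrix().round(3),o['joint_positions'].round(3))
c,P,K,T=cam("wrist"); save("pics/wrist0.png",c); np.savez("wrist0.npz",c=c,P=P,K=K,T=T); print(T.round(3),K.round(1),np.isfinite(P).mean())
E
```

```text
[ 0.51733094 -0.29149657  0.29784421] [[ 0.599  0.801 -0.001]
 [ 0.801 -0.599  0.   ]
 [-0.    -0.001 -1.   ]] [-0.555  0.069  1.666 -0.     1.407  0.087]
[[ 0.801 -0.57  -0.184  0.565]
 [-0.599 -0.762 -0.246 -0.229]
 [-0.     0.307 -0.952  0.463]
 [ 0.     0.     0.     1.   ]] [[319.2   0.  253.8]
 [  0.  319.2 192.6]
 [  0.    0.    1. ]] 0.9961344401041666
```

View pics/wrist0.png

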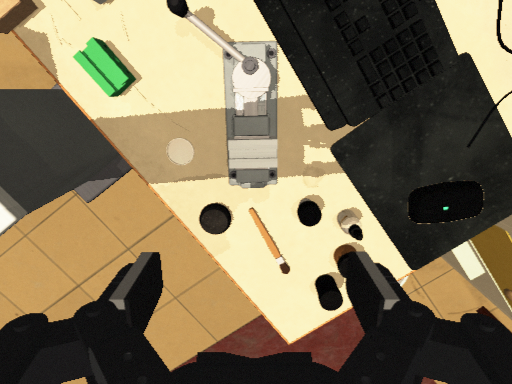

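The wrist view shows the vise upright in the image: foot from (225,42) to (280,187), axle at (250,67), knob at (178,5), block and jaws at rows 115–170. I'll measure them in metric coordinates.

```bash
python3 - <<'E'
from h import *
D=np.load("wrist0.npz");P=D['P'];C=D['c']
# ortho profile in trial frame th=.64
for th in (.62,.635,.65):
    x=np.array([np.cos(th),-np.sin(th)]);y=np.array([np.sin(th),np.cos(th)])
    Q=P.copy(); q=(P[...,:2]-[.517,-.290]); X=q@x*1e3; Y=q@y*1e3; Z=P[...,2]*1e3
    for nm,lo,hi in(("top64",61,67),("jaw56",53,58),("foot",7,13)):
        m=(Z>lo)&(Z<hi)&(abs(X)<45)&(Y>-70)&(Y<150)
        print(th,nm,m.sum(),'X',np.percentile(X[m],[1,3,50,97,99]).round(1),'Y',np.percentile(Y[m],[1,3,50,97,99]).round(1),'z',np.median(Z[m]).round(1), 'rect',[np.round(v,1) for v in cv2.minAreaRect(np.stack([X[m],Y[m]],1).astype(np.float32))])
m=(Z>36)
col=[(v,Y[v,252].round(1),Z[v,252].round(1),X[v,252].round(1),C[v,252].tolist()) for v in range(40,192,3)]
for t in col: print(*t)
E
```

```text
0.62 top64 950 X [-29.6 -28.4   0.8  29.2  30.5] Y [-17.3 -16.8   6.6  18.1  18.4] z 64.1 rect [array([0.4, 0.6]), array([36.1, 60.7]), np.float64(89.5)]
0.62 jaw56 1810 X [-28.2 -23.1  -0.5  24.5  29.7] Y [-38.  -36.4  18.8 107.5 110.8] z 56.2 rect [array([ 0.5, 37.3]), array([ 61.1, 154. ]), np.float64(0.0)]
0.62 foot 1940 X [-36.5 -36.   20.5  34.2  40.4] Y [-54.6 -51.3  71.1 136.9 143.1] z 9.9 rect [array([ 1.7, 47.2]), array([206.7,  81.5]), np.float64(88.2)]
0.635 top64 950 X [-29.6 -28.3   0.8  29.1  30.4] Y [-17.2 -16.9   6.3  17.8  18.6] z 64.1 rect [array([0.3, 0.6]), array([60.7, 36.1]), np.float64(0.3)]
0.635 jaw56 1810 X [-28.2 -23.3  -1.   24.5  29.6] Y [-37.9 -36.5  18.9 107.4 110.9] z 56.2 rect [array([-0.1, 37.3]), array([ 61.1, 154. ]), np.float64(0.9)]
0.635 foot 1953 X [-37.5 -36.9  19.4  34.7  42. ] Y [-54.3 -50.9  71.5 137.2 143.7] z 10.0 rect [array([ 1.8, 46.4]), array([205.3,  83.4]), np.float64(89.1)]
0.65 top64 950 X [-29.6 -28.3   0.7  29.   30.2] Y [-17.1 -16.9   6.   17.8  18.9] z 64.1 rect [array([0.3, 0.6]), array([60.7, 36.1]), np.float64(1.2)]
0.65 j
[... 1366 characters left out ...]
19, 113, 102]
133 25.3 57.1 -0.1 [118, 113, 101]
136 21.4 56.1 -0.1 [169, 154, 137]
139 18.3 61.0 -0.0 [141, 135, 117]
142 15.0 63.7 0.0 [215, 206, 183]
145 11.3 64.2 0.0 [213, 204, 180]
148 7.5 64.1 0.1 [210, 202, 180]
151 2.1 55.4 0.0 [213, 203, 181]
154 -1.6 56.8 0.1 [209, 200, 178]
157 -5.6 56.1 0.1 [203, 195, 171]
160 -7.8 64.6 0.2 [210, 200, 178]
163 -11.9 63.7 0.2 [214, 205, 184]
166 -15.7 63.9 0.2 [213, 203, 181]
169 -21.6 55.7 0.2 [109, 103, 90]
172 -25.6 56.1 0.2 [123, 119, 107]
175 -29.7 56.0 0.2 [119, 116, 103]
178 -33.4 57.3 0.3 [120, 116, 104]
181 -37.8 56.6 0.3 [115, 111, 99]
184 -44.4 48.0 0.3 [124, 119, 106]
187 -49.0 46.8 0.3 [101, 97, 86]
190 -68.0 -0.1 0.2 [249, 235, 182]
```

Call:
send_rows(commands=[0.187,-0.09,0.144,0,0,0,0.06,0.187,-0.09,0.144,0,0,0,0.06,0.187,-0.09,0.144,0,0,0,0.06,0.187,-0.09,0.144,0,0,0,0.06,0.187,-0.09,0.144,0,0,0,0.06,0.187,-0.09,0.144,0,0,0,0.06], squeeze=25)

```text
time_s: 2.07
position: [0.5529, -0.107, 0.1679]
orientation: [2.809, 1.407, 0.001]
wrist_force: [0.6, -1.1, -0.5]
gripper_width: 0.527
gripper_force: 0.0
```

Call:
send_rows(commands=[0,0,0,0,0,-0.2,0.06,0,0,0,0,0,-0.2,0.06,0,0,0,0,0,-0.2,0.06,0,0,0,0,0,-0.2,0.06,0,0,0,0,0,-0.2,0.06,0,0,0,0,0,-0.2,0.06,0,0,0,0,0,-0.2,0.06,0,0,0,0,0,-0.2,0.06,0,0,0,0,0,-0.2,0.06,0,0,0,0,0,0,0.06])

```text
time_s: 2.9
position: [0.5528, -0.1083, 0.1687]
orientation: [-1.913, -2.492, 0.0]
wrist_force: [0.1, 0.2, -0.4]
gripper_width: 0.528
gripper_force: 0.0
```

```bash
python3 - <<'E'
from h import *
for n in("scene","side"):
    P=np.load(n+"0.npz")['P'].reshape(-1,3)
    k=P[(P[:,2]>.015)&(P[:,2]<.25)&(np.hypot(P[:,0]-.553,P[:,1]+.1085)<.09)&(np.hypot(P[:,0]-.553,P[:,1]+.1085)>.02)]
    d=np.hypot(k[:,0]-.553,k[:,1]+.1085); g=k[k[:,1]>-.11]; print(n,len(g), g.min(0) if len(g) else '',g.max(0) if len(g) else '')
o=r.get_obs(); M=R.from_rotvec(o['orientation']).as_matrix(); p=o['position']
print(p,M.round(3),o['joint_positions'].round(3),o['gripper_width']*85)
print('tool delta to knob mm',(M.T@(np.array([.553,-.1085,.052])-p)*1e3).round(1))
c,P,K,T=cam("wrist"); save("pics/wrist1.png",c); np.savez("wrist1.npz",c=c,P=P,K=K,T=T)
E
```

```text
scene 188 [ 0.50310641 -0.04370659  0.01506513] [ 0.56034414 -0.0204764   0.04280854]
side 111 [ 0.52713317 -0.04244844  0.01567945] [ 0.55687646 -0.02075123  0.04417669]
[ 0.5527993  -0.10834807  0.16866963] [[-0.258  0.966 -0.   ]
 [ 0.966  0.258  0.   ]
 [ 0.    -0.    -1.   ]] [-0.238  0.083  1.89  -0.     1.169 -0.499] 44.9216050472636
tool delta to knob mm [ -0.2   0.2 116.7]
```

View pics/wrist1.png

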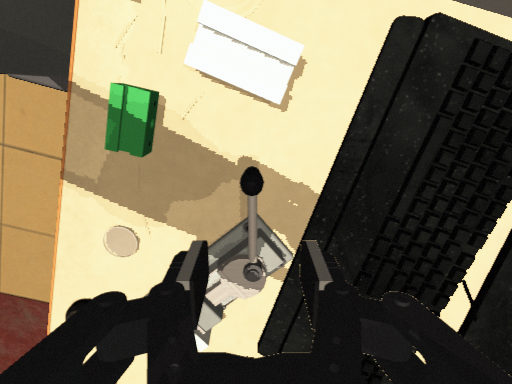

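The lever is vertical in the image, with the knob at (252,180) between the finger columns and the axle at (252,270). The clutter around it is clear. I'll check the knob centre from depth.

```bash
python3 - <<'E'
from h import *
D=np.load("wrist1.npz");P=D['P'];T=D['T']
k=P[150:200,235:270].reshape(-1,3);
for lo,hi in((.079,.09),(.06,.079)):
    t=k[(k[:,2]>lo)&(k[:,2]<hi)]; print(len(t),t.mean(0).round(4),t.min(0).round(4),t.max(0).round(4))
a=P[255:285,235:270].reshape(-1,3); t=a[a[:,2]>.0555]; print('axle',len(t),t.mean(0),t[:,2].max()); print(T[:3,3])
E
```

```text
305 [ 0.5506 -0.1065  0.0818] [ 0.5421 -0.1158  0.0791] [ 0.5594 -0.0983  0.0851]
184 [ 0.5492 -0.102   0.0737] [ 0.5406 -0.1161  0.0607] [ 0.5606 -0.0971  0.079 ]
axle 101 [ 0.57721596 -0.20316843  0.05723452] 0.05883851996552192
[ 0.5335709  -0.03331716  0.33426538]
```

Call:
send_rows(commands=[0.01,-0.008,0.195,0,0,0,0.06,0,0,0.195,0,0,0,0.06,0,0,0.195,0,0,0,0.06,0,0,0.193,0,0,0,0.06,0,0,0,0,0,0,0.06,0,0,0,0,0,0,-0.6,0,0,0,0,0,0,-1,0,0,0,0,0,0,-1,0,0,0,0,0,0,-1,0,0,0,0,0,0,-1], squeeze=25)

```text
time_s: 3.78
position: [0.5534, -0.1074, 0.0558]
orientation: [1.912, 2.488, 0.003]
wrist_force: [-3.8, 1.0, 8.5]
gripper_width: 0.149
gripper_force: 21.7
```

Call:
send_rows(commands=[-0.003,0.067,-0.01,0,0,0.2,-1,-0.003,0.067,-0.01,0,0,0.2,-1,-0.003,0.067,0,0,0,0.2,-1,-0.003,0.067,0,0,0,0.2,-1])

```text
time_s: 4.12
position: [0.5923, -0.1055, 0.0579]
orientation: [2.373, 2.054, 0.0]
wrist_force: [-4.8, -5.2, 4.9]
gripper_width: 0.104
gripper_force: 20.5
```

```bash
python3 - <<'E'
from h import *
a,P,_,_=cam("scene"); b,Pb,_,_=cam("side")
im=np.zeros((460,800,3),np.uint8)
im[:450,:500]=cv2.resize(a[130:220,210:310],None,fx=5,fy=5,interpolation=2); im[:460,505:785]=cv2.resize(b[135:250,235:305],None,fx=4,fy=4,interpolation=2); save("pics/z1.png",im)
E
```

```text
(no output)
```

View pics/z1.png

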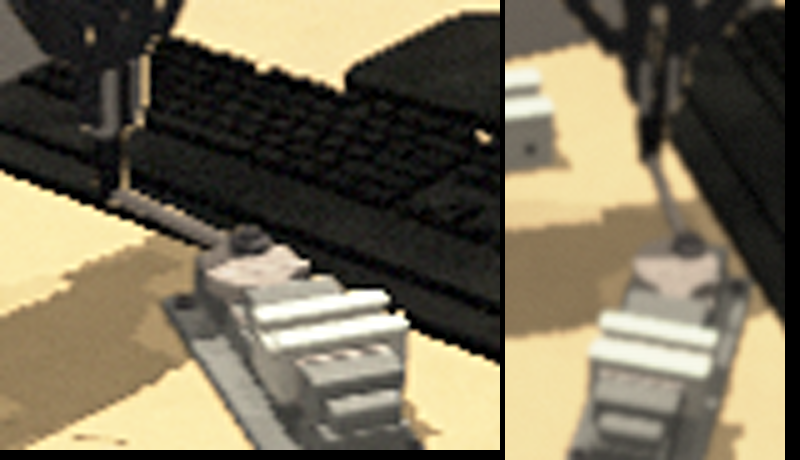

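The lever follows, but the fingers seem to hold only the rounded top of the knob (black handle at crop (110,165), below the pads). I'll reopen and grip lower.

Call:
send_rows(commands=[0,0,0,0,0,0,0.06,0,0,0,0,0,0,0.06,0,0,0,0,0,0,0.06,0,0,0,0,0,0,0.06,0,0,0.04,0,0,0,0.06,0,0,0.02,0,0,0,0.06,0,0,0,0,0,0,0.06])

```text
time_s: 4.8
position: [0.59, -0.1041, 0.0446]
orientation: [-2.368, -2.061, 0.002]
wrist_force: [0.3, -0.4, 0.4]
gripper_width: 0.533
gripper_force: 0.0
```

```bash
python3 - <<'E'
from h import *
a,P,_,_=cam("wrist"); save("pics/w2.png",a[100:,100:420]); o=r.get_obs();print(o['position'],o['wrist_force'],o['gripper_width'])
k=P[150:330,225:280].reshape(-1,3); t=k[(k[:,2]>.05)&(k[:,2]<.09)]; print(len(t),t.mean(0),t.min(0),t.max(0))
E
```

```text
[ 0.59028101 -0.10417528  0.04493566] [ 0.33936516  0.37289388 -0.11430978] 0.5293398667437738
1788 [ 0.59537692 -0.1005557   0.07550544] [ 0.58537072 -0.1481964   0.05022921] [ 0.60450516 -0.09435828  0.08580848]
```

View pics/w2.png

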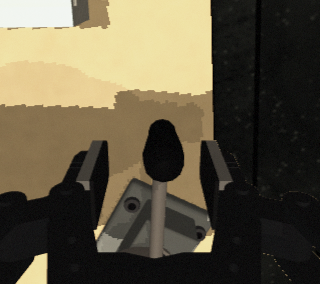

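```bash
python3 - <<'E'
from h import *
a,P,_,T=cam("wrist"); o=r.get_obs();p=o['position'];M=R.from_rotvec(o['orientation']).as_matrix()
Q=(P-p)@M; Q*=1e3; print(((T[:3,3]-p)@M*1e3).round(1))
for v in range(210,300,6):
    row=[(u,Q[v,u].round(1).tolist()) for u in (248,255,262,269,276)]; print(v,row[2][1], a[v,262])
w=Q[215:290,240:290].reshape(-1,3); 
for h in range(40,88,4):
    z=p[2]*1e3-w[:,2]; m=(z>h)&(z<h+4)&(abs(w[:,1])<20)
    if m.sum()>5: print(h,m.sum(),'x',w[m,0].min().round(1),w[m,0].max().round(1),'y',w[m,1].min().round(1),w[m,1].max().round(1))
# finger pads
w=Q[230:340,:].reshape(-1,3); m=(abs(abs(w[:,1])-27)<8)&(w[:,2]<5)&(w[:,2]>-40); print('pad x',np.percentile(w[m,0],[1,50,99]),'z',np.percentile(w[m,2],[1,50,99]))
E
```

```text
[  77.9    0.8 -165.2]
210 [-3.0, 6.4, 45.4] [132 111  76]
216 [-7.6, 6.5, 45.4] [133 111  76]
222 [7.5, 5.3, -0.8] [3 3 6]
228 [8.8, 5.0, -11.6] [3 2 4]
234 [9.7, 4.8, -20.8] [7 8 8]
240 [9.7, 4.6, -27.5] [ 5  9 10]
246 [9.5, 4.5, -33.3] [6 5 6]
252 [7.1, 4.5, -34.5] [9 5 8]
258 [5.3, 4.4, -36.8] [12 12 11]
264 [2.7, 4.4, -37.6] [12 10 14]
270 [0.6, 4.4, -39.3] [13 10 12]
276 [-2.9, 4.4, -38.6] [12 10 10]
282 [-29.6, 5.5, -3.0] [109  99  86]
288 [-34.4, 5.5, -2.0] [116 104  92]
294 [-37.8, 5.5, -3.1] [112 101  90]
40 51 x -0.3 7.9 y -3.2 11.6
44 128 x -36.1 8.1 y -3.2 11.6
48 119 x -34.6 8.2 y -2.0 11.9
52 63 x 3.4 8.8 y -2.9 12.7
56 67 x 3.0 9.4 y -3.9 12.9
60 74 x 4.5 9.8 y -3.3 13.2
64 89 x 3.2 10.1 y -4.7 13.4
68 178 x -0.4 10.3 y -5.7 14.7
72 199 x -0.0 10.5 y -5.1 14.4
76 420 x -9.3 10.3 y -4.9 14.0
80 673 x -7.8 8.5 y -3.3 12.4
84 72 x -3.4 5.1 y 0.8 8.9
pad x [-11.04129021   6.42647106  10.85532596] z [-39.88390756 -34.2366069  -25.12811404]
```

The knob sits about 4.5 mm ahead of the tool centre and is widest (20 mm) near z = 72 mm. I'll cage it loosely and push it along the arc to about 1.52 rad.

Call:
send_rows(commands=[0,0,0,0,0,0,-0.35,0,0,0,0,0,0,-0.35,0,0,0,0,0,0,-0.35,-0.003,0.063,-0.02,0,0,0.19,-0.35,-0.003,0.063,0,0,0,0.19,-0.35,-0.003,0.063,0,0,0,0.19,-0.35,-0.003,0.063,0,0,0,0.19,-0.35,-0.003,0.063,0,0,0,0.19,-0.35,0,0,0,0,0,0,-0.35,0,0,0,0,0,0,-0.35])

```text
time_s: 5.73
position: [0.635, -0.1218, 0.0489]
orientation: [2.787, 1.45, 0.0]
wrist_force: [-0.3, 0.5, -0.0]
gripper_width: 0.323
gripper_force: 0.0
```

```bash
cat > v.py <<'E'
from h import *
th=.63; X=np.array([np.cos(th),-np.sin(th)]);Y=np.array([np.sin(th),np.cos(th)]);O=np.array([.5176,-.2897])
def vf(P): q=P[...,:2]-O; return np.stack([q@X,q@Y,P[...,2]],-1)*1e3
def lever(k): d=vf(np.array(k))-[0,105,0]; return np.arctan2(d[1],-d[0]),np.hypot(d[0],d[1])
E
python3 - <<'E'
from v import *
a,P,_,T=cam("wrist"); o=r.get_obs();p=o['position'];M=R.from_rotvec(o['orientation']).as_matrix()
Q=(P-p)@M*1e3; w=Q[200:300,225:300].reshape(-1,3); W=P[200:300,225:300].reshape(-1,3)
m=(W[:,2]>.07)&(W[:,2]<.088)&(abs(w[:,1])<13)&(a[200:300,225:300].reshape(-1,3).max(1)<40); k=(W[m].min(0)+W[m].max(0))/2
print(m.sum(),w[m].min(0),w[m].max(0),'lever',lever(k), 'tool',vf(p))
V=vf(P); m=(abs(V[...,2]-56)<3)&(abs(V[...,0])<20); print('jaw y',np.unique(V[m][:,1].round(0)).tolist()[:80])
print(M.round(3),o['joint_positions'].round(3),o['wrist_force'])
E
```

```text
1398 [-10.66310753 -12.76210096 -36.9391669 ] [ 10.8513134    7.50467145 -20.9742054 ] lever (np.float64(1.4783829057104045), np.float64(100.40460853806172)) tool [ -4.12851646 204.81644412  49.02939762]
jaw y [209.0, 210.0, 211.0, 212.0, 213.0, 214.0]
[[ 0.574  0.819  0.   ]
 [ 0.819 -0.574 -0.   ]
 [ 0.     0.    -1.   ]] [-0.228  0.348  1.808 -0.     0.986  0.384] [-0.0020154  -1.20579984  0.2539579 ]
```

Call:
send_rows(commands=[0,0,-0.27,0,0,0,-0.2,0,0,-0.27,0,0,0,-0.2,0,0,-0.27,0,0,0,0.2,0,0,-0.27,0,0,0.04,1,-0.273,0.005,-0.05,0,0,0,1,-0.273,0.005,-0.05,0,0,0,1,-0.273,0.005,-0.05,0,0,0,1,-0.273,0.005,-0.05,0,0,0,1,-0.273,0.005,-0.05,0,0,0,1,0,0,0,0,0,0,1,0,0,0,0,0,0,1])

```text
time_s: 6.7
position: [0.5156, -0.2908, 0.2498]
orientation: [2.803, 1.414, 0.002]
wrist_force: [0.4, 0.0, -0.2]
gripper_width: 1.0
gripper_force: 0.0
```

Call:
send_rows(commands=[0,0,0,0,0.24,0,1,0,0,0,0,0.24,0,1,0,0,0,0,0.24,0,1,0,0,0,0,0.24,0,1,0,0,0,0,0.24,0,1,0,0,0,0,0.24,0,1,0,0,0,0,0.24,0,1,0,0,0,0,0.24,0,1,0,0,0,0,0,0,1])

```text
time_s: 7.45
position: [0.5147, -0.2882, 0.2429]
orientation: [-2.198, -1.102, -1.146]
wrist_force: [-0.4, -0.3, -0.8]
gripper_width: 0.997
gripper_force: 0.0
```

```bash
python3 - <<'E'
from v import *
o=r.get_obs();p=o['position'];M=R.from_rotvec(o['orientation']).as_matrix()
print(vf(p),M.round(3),o['joint_positions'].round(3))
for n in("scene","side"):
    a,P,_,T=cam(n); V=vf(P)
    m=(abs(V[...,2]-63.5)<3.5)&(abs(V[...,0])<45)&(abs(V[...,1])<45)&(a.min(2)>120)
    print(n,m.sum(),[np.round(t,1) for t in cv2.minAreaRect(V[m][:,:2].astype(np.float32))])
    k=V[(V[...,2]>60)&(V[...,2]<90)&(abs(V[...,1]-205)<25)&(abs(V[...,0])<40)]; print(' knob',len(k),k.mean(0))
E
```

```text
[ -3.2008768   -0.4619636  242.88724521] [[ 0.344  0.804  0.484]
 [ 0.453 -0.594  0.665]
 [ 0.823 -0.009 -0.569]] [-1.05   0.285  1.82   0.849  1.57  -0.656]
scene 189 [array([ 1.1, -0.9]), array([61.2, 38.5]), np.float64(0.2)]
 knob 63 [ -7.44329967 198.03648462  71.50251087]
side 254 [array([-0.5, -1.3]), array([40.5, 62. ]), np.float64(89.6)]
 knob 72 [ -7.2693304  198.30238153  72.2326275 ]
```

Call:
send_rows(commands=[0,0,0,0,-0.24,0,1,0,0,0,0,-0.24,0,1,0,0,0,0,-0.24,0,1,0,0,0,0,-0.24,0,1,0,0,0,0,-0.24,0,1,0,0,0,0,-0.24,0,1,0,0,0,0,-0.24,0,1,0,0,0,0,-0.24,0,1,0,0,0,0,-0.24,0,1,0,0,0,0,-0.24,0,1,0,0,0,0,-0.24,0,1,0,0,0,0,-0.24,0,1])

```text
time_s: 8.55
position: [0.5202, -0.2871, 0.2538]
orientation: [2.54, 1.288, -0.618]
wrist_force: [0.3, -0.3, -1.2]
gripper_width: 0.999
gripper_force: 0.0
```

Call:
send_rows(commands=[0,0,0,0,-0.24,0,1,0,0,0,0,0,0,1,0,0,0,0,0,0,1])

```text
time_s: 8.8
position: [0.5189, -0.2856, 0.2489]
orientation: [2.467, 1.258, -0.76]
wrist_force: [0.2, 0.2, -0.3]
gripper_width: 1.004
gripper_force: 0.0
```

```bash
cat >> v.py <<'E'
def goal(vp,phi,c=None):
    """vise-frame TCP goal (mm), tool tilt phi about tool y -> tool-frame shift mm and rotvec rad from current"""
    o=r.get_obs();p=o['position'];M=R.from_rotvec(o['orientation']).as_matrix()
    x3=np.r_[X,0];y3=np.r_[Y,0]; M0=np.stack([y3,x3,[0,0,-1]],1); G=M0@R.from_rotvec([0,phi,0]).as_matrix()
    w=np.r_[O+(vp[0]*X+vp[1]*Y)/1e3,vp[2]/1e3]
    print('now',vf(p).round(1),'tilt',np.degrees(np.arctan2(M[:,2]@y3,-M[2,2])).round(2),'q',o['joint_positions'].round(2),'F',o['wrist_force'].round(1),'w',o['gripper_width']*85)
    print('shift mm',(M.T@(w-p)*1e3).round(1),'units',(M.T@(w-p)/.15).round(3),'rot rad',R.from_matrix(M.T@G).as_rotvec().round(4),'goal ztool(vise)',(G[:,2]@y3).round(3),G[2,2].round(3))
    return M,G,w
E
python3 - <<'E'
from v import *
phi=-.61; zt=np.array([0,np.sin(phi),-np.cos(phi)])
c=np.array([.3,-.8,49.])
for h in (90,0):
    t=c+23*zt+[0,0,h]; print(t.round(1)); goal(t,phi)
E
```

```text
[  0.3 -14.  120.1]
now [ -1.4   4.1 248.9] tilt -34.27 q [-0.22  0.24  1.68 -0.54  1.5   0.53] F [ 0.2  0.2 -0.3] w 85.32497083631986
shift mm [ 57.6   1.4 116.6] units [0.384 0.01  0.777] rot rad [ 0.0025 -0.0118  0.0014] goal ztool(vise) -0.573 -0.82
[  0.3 -14.   30.1]
now [ -1.4   4.1 248.9] tilt -34.27 q [-0.22  0.24  1.68 -0.54  1.5   0.53] F [ 0.2  0.2 -0.3] w 85.32497083631986
shift mm [108.3   1.3 191. ] units [0.722 0.009 1.273] rot rad [ 0.0025 -0.0118  0.0014] goal ztool(vise) -0.573 -0.82
```

Call:
send_rows(commands=[0.096,0.002,0.194,0,-0.02,0,1,0.096,0.002,0.194,0,0,0,1,0.096,0.002,0.194,0,0,0,1,0.096,0.002,0.194,0,0,0,1,0.084,0,0.124,0,0,0,1,0.084,0,0.124,0,0,0,1,0.084,0,0.124,0,0,0,1,0,0,0,0,0,0,1])

```text
time_s: 9.47
position: [0.5035, -0.3055, 0.0504]
orientation: [2.468, 1.248, -0.778]
wrist_force: [-1.2, 1.1, -1.3]
gripper_width: 1.003
gripper_force: 0.0
```

Call:
send_rows(commands=[0.042,0,0.062,0,0,0,1,0.042,0,0.062,0,0,0,1,0,0,0,0,0,0,1,0,0,0,0,0,0,1])

```text
time_s: 9.8
position: [0.5057, -0.3063, 0.0309]
orientation: [2.465, 1.247, -0.775]
wrist_force: [-0.6, 0.1, -0.1]
gripper_width: 1.001
gripper_force: 0.0
```

```bash
python3 - <<'E'
from v import *
phi=-.61; zt=np.array([0,np.sin(phi),-np.cos(phi)])
c=np.array([.3,-.8,49.]); goal(c+23*zt,phi)
a,P,_,T=cam("scene"); b,Pb,_,_=cam("side")
im=np.zeros((460,800,3),np.uint8)
im[:450,:500]=cv2.resize(a[130:220,210:310],None,fx=5,fy=5,interpolation=2); im[:460,505:785]=cv2.resize(b[155:270,235:305],None,fx=4,fy=4,interpolation=2); save("pics/z2.png",im)
E
```

```text
now [  0.2 -20.4  30.9] tilt -34.93 q [-0.25  0.45  1.85 -0.61  1.17  0.72] F [-0.6  0.1 -0.1] w 85.0521302532507
shift mm [ 5.7  0.1 -3.1] units [ 0.038  0.001 -0.021] rot rad [-0.0018 -0.0004 -0.0038] goal ztool(vise) -0.573 -0.82
```

View pics/z2.png

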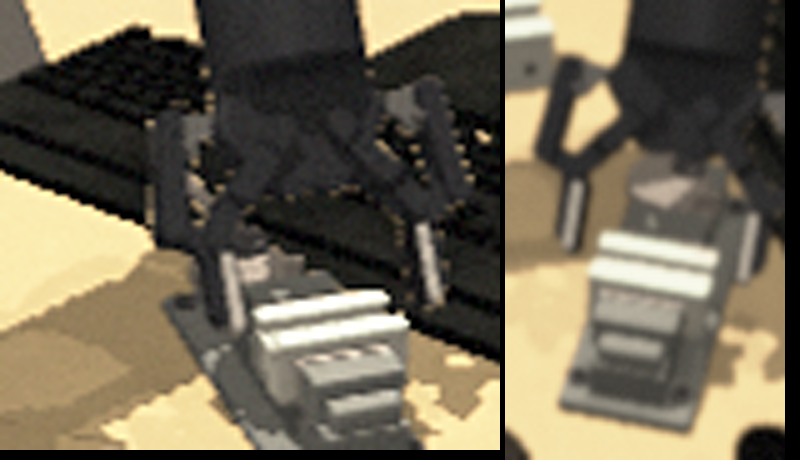

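The view shows the open fingers straddling the block. The left pad is at crop (230,290) and the right pad at (430,265), and both look slightly high or towards +y. I'll measure the pads with depth.

```bash
python3 - <<'E'
from v import *
o=r.get_obs();p=o['position'];M=R.from_rotvec(o['orientation']).as_matrix()
for n,pts in(("scene",[(256,184),(256,188),(257,193),(295,178),(296,183),(297,188)]),("side",[(255,205),(254,212),(296,210),(296,220)])):
    c,P,_,_=cam(n); V=vf(P)
    for u,v in pts: print(n,u,v,V[v,u].round(1),'tool',((P[v,u]-p)@M*1e3).round(1),c[v,u])
E
```

```text
scene 256 184 [-44.5   7.4  88.2] tool [-10.2 -45.1 -62.4] [203 190 172]
scene 256 188 [-46.3   1.8  81.3] tool [-10.8 -46.9 -53.5] [189 180 162]
scene 257 193 [-45.4  -3.   71.1] tool [ -8.9 -46.1 -42.3] [188 177 160]
scene 295 178 [49.4  7.8 88.4] tool [ -9.6  48.8 -62.8] [206 194 175]
scene 296 183 [48.5 -1.2 80.2] tool [-12.3  47.9 -50.9] [185 175 158]
scene 297 188 [49.4 -6.4 69.8] tool [-10.6  48.8 -39.5] [204 189 168]
side 255 205 [-42.1  17.2  80.8] tool [  2.1 -42.8 -61.9] [64 55 46]
side 254 212 [-41.9   9.   68.1] tool [  2.6 -42.5 -46.8] [68 58 47]
side 296 210 [46.9  9.7 93.6] tool [-11.   46.2 -68.2] [171 161 145]
side 296 220 [50.1  0.6 74.8] tool [ -7.7  49.4 -47.5] [129 122 113]
```

```bash
python3 - <<'E'
from v import *
o=r.get_obs();p=o['position'];M=R.from_rotvec(o['orientation']).as_matrix()
for n in("scene","side","wrist"):
    c,P,K,T=cam(n); Q=((P-p)@M*1e3).reshape(-1,3)
    for s in(-1,1):
        m=(s*Q[:,1]>38)&(s*Q[:,1]<62)&(abs(Q[:,0])<14)&(Q[:,2]>-75)&(Q[:,2]<12); z=Q[m]
        h,_=np.histogram(z[:,2],np.arange(-75,13,5)); print(n,s,h, 'y by z:',[np.median(z[(z[:,2]>k)&(z[:,2]<k+8),1]).round(1) for k in(-60,-45,-32,-20,-10)])
E
```

```text
scene -1 [19 17 16 18 18 19 15 12  2  0  0  0  0  0  0  0  0] y by z: [np.float64(-48.8), np.float64(-46.9), np.float64(nan), np.float64(nan), np.float64(nan)]
scene 1 [16 19 20 18 18 18 16 14  4  0  0  0  0  0  0  0  0] y by z: [np.float64(46.3), np.float64(46.9), np.float64(nan), np.float64(nan), np.float64(nan)]
side -1 [19 17 19 19 18 18 16 10  2  0  0  0  0  0  0  0  0] y by z: [np.float64(-47.6), np.float64(-44.9), np.float64(nan), np.float64(nan), np.float64(nan)]
side 1 [17 17 18 18 17 18 15  9  3  0  0  0  0  0  0  0  0] y by z: [np.float64(49.8), np.float64(48.9), np.float64(nan), np.float64(nan), np.float64(nan)]
wrist -1 [496 460 489 418 396 340 266 113   0   0   0   0   0   0   0   0   0] y by z: [np.float64(-42.1), np.float64(-41.9), np.float64(nan), np.float64(nan), np.float64(nan)]
wrist 1 [504 452 484 434 377 352 269 114   0   0   0   0   0   0   0   0   0] y by z: [np.float64(43.9), np.float64(43.7), np.float64(nan), np.float64(nan), np.float64(nan)]
  return _methods._mean(a, axis=axis, dtype=dtype,
  ret = ret.dtype.type(ret / rcount)
```

Three cameras agree that the open fingertips lie about 35 mm behind the reported TCP. That is 22 mm more than stated, and it explains the shallow grip on the knob. I'll use a pad offset of about 46 mm.

```bash
python3 - <<'E'
from v import *
phi=-.61; zt=np.array([0,np.sin(phi),-np.cos(phi)])
c=np.array([.3,-.8,49.]); goal(c+45*zt,phi)
E
```

```text
now [  0.2 -20.2  30.8] tilt -34.93 q [-0.25  0.45  1.85 -0.61  1.17  0.72] F [-0.3  0.2  0.4] w 84.89641240402372
shift mm [ 5.5  0.1 19. ] units [0.036 0.001 0.127] rot rad [-0.0015 -0.0003 -0.0037] goal ztool(vise) -0.573 -0.82
```

Call:
send_rows(commands=[0.036,0,0.03,0,0,0,1,0,0,0.05,0,0,0,1,0,0,0.047,0,0,0,1,0,0,0,0,0,0,1], squeeze=40)

```text
time_s: 10.48
position: [0.4994, -0.3114, 0.0096]
orientation: [2.466, 1.248, -0.781]
wrist_force: [-0.1, -0.1, -0.3]
gripper_width: 0.997
gripper_force: 0.0
```

Call:
send_rows(commands=[0,0,0,0,0,0,0.3,0,0,0,0,0,0,0.3,0,0,0,0,0,0,0.3,0,0,0,0,0,0,0.3,0,0,0,0,0,0,0.3,0,0,0,0,0,0,0.3])

```text
time_s: 10.98
position: [0.5017, -0.3113, 0.0116]
orientation: [2.465, 1.247, -0.776]
wrist_force: [-0.9, -0.3, -1.5]
gripper_width: 0.724
gripper_force: 44.0
```

```bash
python3 - <<'E'
from v import *
phi=-.61; zt=np.array([0,np.sin(phi),-np.cos(phi)])
c=np.array([.3,-.8,49.]); goal(c+45*zt,phi); print(r.get_obs()['gripper_force'])
a,P,_,T=cam("scene"); b,Pb,_,_=cam("side")
im=np.zeros((460,800,3),np.uint8)
im[:450,:500]=cv2.resize(a[130:220,210:310],None,fx=5,fy=5,interpolation=2); im[:460,505:785]=cv2.resize(b[155:270,235:305],None,fx=4,fy=4,interpolation=2); save("pics/z3.png",im)
E
```

```text
now [ -0.1 -26.8  11.6] tilt -34.94 q [-0.26  0.47  1.86 -0.63  1.14  0.74] F [-0.9 -0.3 -1.5] w 61.51980249800566
shift mm [-0.2  0.4 -0.6] units [-0.001  0.003 -0.004] rot rad [-0.0021 -0.0002 -0.0033] goal ztool(vise) -0.573 -0.82
43.99677719688043
```

View pics/z3.png

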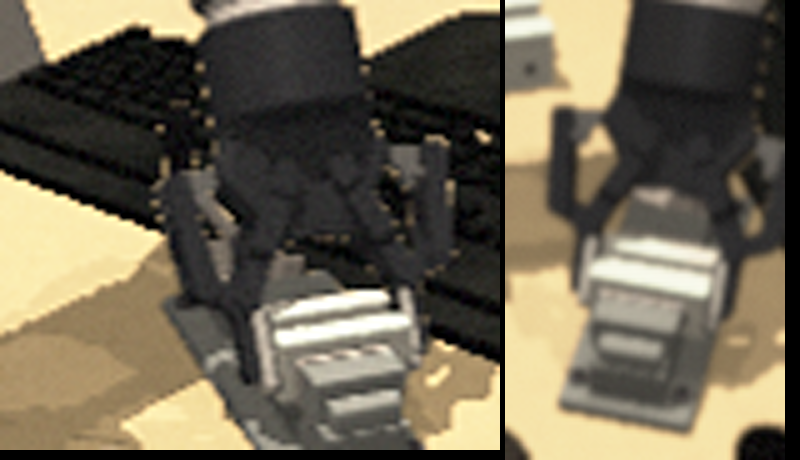

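The block is gripped on both end faces (opening 61.5 mm, matching 62). Now I'll lift it and roll it.

Call:
send_rows(commands=[-0.03,0,-0.043,0,0,0,0.3,-0.096,0,-0.137,0,0,0,0.3,-0.096,0,-0.137,0,0,0,0.3,-0.096,0,-0.137,0,0,0,0.3,-0.096,0,-0.137,0,0,0,0.3,0,0,0,0,0,0,0.3,0,0,0,0,0,0,0.3], squeeze=50)

```text
time_s: 11.67
position: [0.503, -0.3117, 0.1219]
orientation: [2.465, 1.245, -0.77]
wrist_force: [-0.1, 0.1, -1.6]
gripper_width: 0.718
gripper_force: 54.7
```

Call:
send_rows(commands=[0.04,0,-0.02,0,0.2,0,0.3,0.04,0,-0.02,0,0.22,0,0.3,0.04,0,-0.02,0,0.22,0,0.3,0.04,0,-0.02,0,0.22,0,0.3,0.04,0,0,0,0.22,0,0.3,0.04,0,0,0,0.22,0,0.3,0.04,0,0,0,0.22,0,0.3,0,0,0,0,0.22,0,0.3,0,0,0,0,0.22,0,0.3,0,0,0,0,0.22,0,0.3,0,0,0,0,0.22,0,0.3,0,0,0,0,0.22,0,0.3])

```text
time_s: 12.67
position: [0.5271, -0.2756, 0.1181]
orientation: [-2.399, -1.212, -0.882]
wrist_force: [-0.2, 0.1, -1.7]
gripper_width: 0.722
gripper_force: 54.6
```

Call:
send_rows(commands=[0,0,0,0,0.22,0,0.3,0,0,0,0,0.22,0,0.3,0,0,0,0,0.08,0,0.3,0,0,0,0,0,0,0.3,0,0,0,0,0,0,0.3])

```text
time_s: 13.08
position: [0.5267, -0.275, 0.1164]
orientation: [-2.202, -1.109, -1.143]
wrist_force: [0.6, -0.3, -1.2]
gripper_width: 0.721
gripper_force: 54.7
```

```bash
python3 - <<'E'
from v import *
phi=.961; zt=np.array([0,np.sin(phi),-np.cos(phi)])
c=np.array([.3,-1.,52.]); goal(c+45*zt+[0,0,70],phi); print(r.get_obs()['gripper_force'])
a,P,_,T=cam("scene"); b,Pb,_,_=cam("side")
im=np.zeros((520,800,3),np.uint8)
im[:520,:400]=cv2.resize(a[90:220,210:310],None,fx=4,fy=4,interpolation=2); im[:520,405:797]=cv2.resize(b[135:265,220:318],None,fx=4,fy=4,interpolation=2); save("pics/z4.png",im)
E
```

```text
now [ -1.3  17.2 116.4] tilt 55.01 q [-1.02  0.43  1.9   0.88  1.4  -0.81] F [ 0.6 -0.3 -1.2] w 61.253901501316676
shift mm [-5.8  1.7 26.8] units [-0.039  0.011  0.179] rot rad [ 0.0014  0.0009 -0.0072] goal ztool(vise) 0.82 -0.573
54.65166825335473
```

View pics/z4.png

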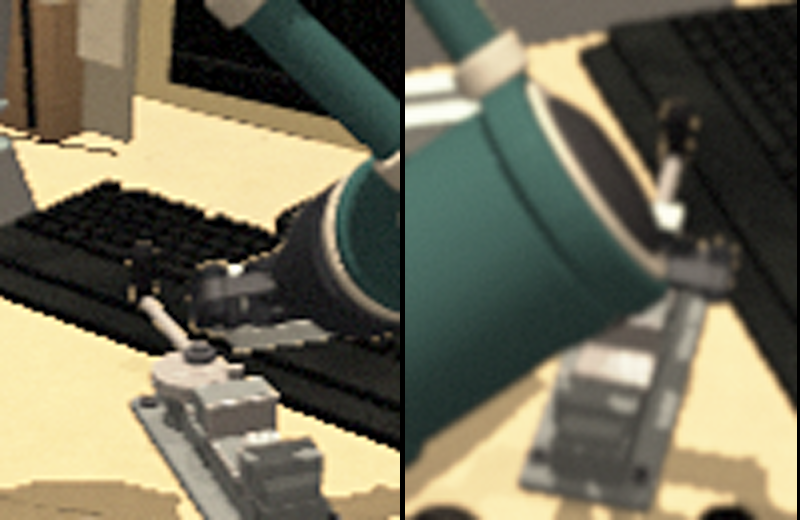

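The block is held aloft over the vise, with the gripper over the −y side (scene crop (270,335)), and the lever is open with its knob at (145,275). I'll check the block's attitude in the hand from the depth points.

```bash
python3 - <<'E'
from v import *
for n in("scene","side","wrist"):
    c,P,K,T=cam(n); V=vf(P).reshape(-1,3); C=c.reshape(-1,3)
    m=(abs(V[:,0]+1)<26)&(abs(V[:,1]+19.7)<32)&(abs(V[:,2]-142)<32); B=V[m]
    print(n,m.sum(),'cam',vf(T[:3,3]).round(0))
    if m.sum()>30:
        print(np.percentile(B,[2,50,98],axis=0).round(1))
        h,e=np.histogram(B[:,2],np.arange(110,176,3)); print('z',dict(zip(e[:-1].astype(int).tolist(),h.tolist())))
        h,e=np.histogram(B[:,1],np.arange(-52,14,3)); print('y',dict(zip(e[:-1].astype(int).tolist(),h.tolist())))
        if n=="wrist":
            S=B[::7]; print(S[np.argsort(S[:,1])][::12].round(0).tolist())
E
```

```text
scene 127 cam [-325. -798.  546.]
[[-26.4 -37.7 125.9]
 [ -7.5 -34.7 133.3]
 [ 20.2 -11.2 161.9]]
z {110: 0, 113: 0, 116: 0, 119: 0, 122: 0, 125: 20, 128: 26, 131: 25, 134: 25, 137: 21, 140: 0, 143: 1, 146: 0, 149: 1, 152: 0, 155: 3, 158: 0, 161: 5, 164: 0, 167: 0, 170: 0}
y {-52: 0, -49: 0, -46: 0, -43: 0, -40: 12, -37: 76, -34: 30, -31: 2, -28: 1, -25: 1, -22: 0, -19: 0, -16: 1, -13: 1, -10: 2, -7: 1, -4: 0, -1: 0, 2: 0, 5: 0, 8: 0}
side 10 cam [ 140. -743.  717.]
wrist 13252 cam [  1. -72. 279.]
[[-26.  -34.7 132.6]
 [ -0.8 -26.1 164.4]
 [ 24.   -5.4 165.9]]
z {110: 0, 113: 0, 116: 0, 119: 0, 122: 0, 125: 0, 128: 143, 131: 219, 134: 269, 137: 377, 140: 989, 143: 21, 146: 40, 149: 59, 152: 287, 155: 439, 158: 447, 161: 1490, 164: 8471, 167: 1, 170: 0}
y {-52: 0, -49: 0, -46: 0, -43: 0, -40: 0, -37: 2608, -34: 2107, -31: 1202, -28: 1096, -25: 1022, -22: 946, -19: 777, -16: 767, -13: 1179, -10: 841, -7: 699, -4: 8, -1: 0, 2: 0, 5: 0, 8: 0}
[[-20.0, -35.0, 159.0], [-4.0, -35.0, 154.0], [-2.0, -35.0, 154.0], [-14.0, -35.0, 155.0], [21.0, -35.0, 132.0], [-22.0, -35.0, 163.0], [-20.0, -3
[... 2638 characters left out ...]
-13.0, 164.0], [-20.0, -13.0, 165.0], [6.0, -12.0, 163.0], [9.0, -12.0, 165.0], [5.0, -12.0, 165.0], [-2.0, -12.0, 155.0], [6.0, -12.0, 165.0], [-3.0, -11.0, 165.0], [-22.0, -11.0, 165.0], [1.0, -11.0, 155.0], [2.0, -11.0, 163.0], [-1.0, -11.0, 156.0], [16.0, -10.0, 165.0], [-1.0, -10.0, 164.0], [1.0, -10.0, 163.0], [-26.0, -10.0, 164.0], [-22.0, -10.0, 164.0], [24.0, -9.0, 164.0], [-11.0, -9.0, 166.0], [9.0, -9.0, 165.0], [12.0, -8.0, 165.0], [-14.0, -8.0, 164.0], [-4.0, -8.0, 165.0], [20.0, -7.0, 166.0], [17.0, -7.0, 165.0], [19.0, -7.0, 164.0], [9.0, -6.0, 165.0], [-14.0, -6.0, 165.0], [-20.0, -6.0, 164.0], [24.0, -6.0, 165.0], [24.0, -5.0, 166.0], [9.0, -5.0, 165.0], [21.0, -5.0, 165.0]]
```

The wrist depth shows a level top face at z≈165 (y −35 to −5), the groove face toward −y, and the bore mouth in the top. So the roll is right, with the centre about (0,−20,147) in the vise frame. Now I'll lower it between the jaws.

Call:
send_rows(commands=[-0.08,0.004,0.116,0,0,-0.014,0.3,-0.08,0.004,0.116,0,0,0,0.3,-0.08,0.003,0.116,0,0,0,0.3,-0.068,0,0.048,0,0,0,0.3,-0.068,0,0.048,0,0,0,0.3,0,0,0,0,0,0,0.3,0,0,0,0,0,0,0.3])

```text
time_s: 13.92
position: [0.5427, -0.2588, 0.0345]
orientation: [-2.2, -1.122, -1.149]
wrist_force: [-0.1, -0.3, -2.4]
gripper_width: 0.719
gripper_force: 54.7
```

```bash
cat > blk.py <<'E'
from v import *
goal(np.array([0,39,21.]),.961)
c,P,K,T=cam("wrist"); V=vf(P).reshape(-1,3)
t=V[(abs(V[:,0])<35)&(V[:,1]>-30)&(V[:,1]<45)&(V[:,2]>63)&(V[:,2]<100)&(c.reshape(-1,3).min(1)>90)]
zt=np.percentile(t[:,2],90); t=t[abs(t[:,2]-zt)<4]; A=np.c_[t[:,:2],np.ones(len(t))]; print('plane',np.linalg.lstsq(A,t[:,2],rcond=None)[0].round(4),'top z',np.median(t[:,2]).round(1),len(t))
print('rect',[np.round(q,1) for q in cv2.minAreaRect(t[:,:2].astype(np.float32))],np.percentile(t[:,:2],[1,99],axis=0).round(1))
j=V[(abs(V[:,0])<18)&(abs(V[:,2]-56)<2.5)&(V[:,1]<80)&(V[:,1]>-60)]; h,e=np.histogram(j[:,1],np.arange(-60,80,3)); print('jaw56',{int(a):int(b) for a,b in zip(e,h) if b>5})
E
python3 blk.py
```

```text
now [ 2.  39.8 34.5] tilt 55.03 q [-0.99  0.55  1.92  0.92  1.3  -0.92] F [-0.1 -0.3 -2.4] w 61.088934983077195
shift mm [-11.5  -2.1   7.1] units [-0.076 -0.014  0.047] rot rad [0.0029 0.0005 0.0044] goal ztool(vise) 0.82 -0.573
plane [ 1.57000e-02 -2.60000e-03  7.95165e+01] top z 79.6 11491
rect [array([0.3, 2.1]), array([69.2, 31.2]), np.float64(0.2)] [[-31.  -12.9]
 [ 33.3  16.8]]
jaw56 {-27: 451, -24: 726, -21: 666, -18: 11, -15: 303, -12: 533, 30: 247, 33: 386, 36: 344, 39: 333, 42: 332, 45: 306, 48: 322, 51: 290, 54: 169}
```

Call:
send_rows(commands=[-0.0148,-0.007,0.0103,0,0,0,0.3,-0.0148,0,0.0103,0,0,0,0.3,-0.0148,0,0.0103,0,0,0,0.3,0,0,0,0,0,0,0.3])

```text
time_s: 14.3
position: [0.5416, -0.2584, 0.0261]
orientation: [-2.201, -1.123, -1.149]
wrist_force: [-0.3, -0.5, -2.9]
gripper_width: 0.719
gripper_force: 54.7
```

Call:
send_rows(commands=[-0.0055,0,0.0038,0,0,0,0.3,0,0,0,0,0,0,0.3])

```text
time_s: 14.47
position: [0.5418, -0.2583, 0.0253]
orientation: [-2.2, -1.123, -1.15]
wrist_force: [-1.0, -0.3, -1.8]
gripper_width: 0.722
gripper_force: 54.7
```

```bash
python3 blk.py
```

```text
now [ 1.1 39.6 25.3] tilt 55.01 q [-0.99  0.56  1.92  0.93  1.29 -0.93] F [-1.  -0.3 -1.8] w 61.36446440204866
shift mm [-3.9 -1.1  2. ] units [-0.026 -0.007  0.013] rot rad [0.0034 0.0009 0.0046] goal ztool(vise) 0.82 -0.573
plane [ 1.67000e-02 -1.80000e-03  7.04186e+01] top z 70.5 11464
rect [array([0.1, 2. ]), array([69.7, 31. ]), np.float64(0.1)] [[-31.3 -13. ]
 [ 32.5  16.7]]
jaw56 {-30: 161, -27: 832, -24: 818, -21: 754, -15: 28, 9: 89, 27: 403, 30: 364, 33: 416, 36: 376, 39: 362, 42: 342, 45: 323, 48: 336, 51: 321, 54: 178}
```

Call:
send_rows(commands=[-0.004,0,0.0028,0,0,0,0.3,0,0,0,0,0,0,0.3,0,0,0,0,0,0,0.3])

```text
time_s: 14.77
position: [0.5419, -0.2583, 0.0253]
orientation: [-2.199, -1.123, -1.15]
wrist_force: [-2.6, 0.1, 3.4]
gripper_width: 0.72
gripper_force: 55.0
```

Call:
send_rows(commands=[-0.004,0,0.0028,0,0,0,0.3,0,0,0,0,0,0,0.3,0,0,0,0,0,0,0.3])

```text
time_s: 15.02
position: [0.5419, -0.2583, 0.0253]
orientation: [-2.198, -1.123, -1.151]
wrist_force: [-4.5, -0.8, 5.4]
gripper_width: 0.718
gripper_force: 55.4
```

The block touches the bed (+5 N). Releasing.

Call:
send_rows(commands=[0,0,0,0,0,0,0.5,0,0,0,0,0,0,0.7,0,0,0,0,0,0,1,0,0,0,0,0,0,1,0,0,0,0,0,0,1,0,0,0,0,0,0,1])

```text
time_s: 15.52
position: [0.5418, -0.2581, 0.0237]
orientation: [-2.2, -1.123, -1.149]
wrist_force: [-0.2, -0.1, 0.4]
gripper_width: 0.999
gripper_force: 0.0
```

```bash
python3 blk.py
```

```text
now [ 1.  39.8 23.7] tilt 55.0 q [-0.99  0.56  1.92  0.93  1.29 -0.94] F [-0.2 -0.1  0.4] w 84.90823802513646
shift mm [-2.6 -1.   0.9] units [-0.018 -0.007  0.006] rot rad [0.0031 0.001  0.0045] goal ztool(vise) 0.82 -0.573
plane [ 1.00000e-04 -1.20000e-03  7.00268e+01] top z 70.0 11545
rect [array([2.3, 1.6]), array([31.2, 62.5]), np.float64(89.6)] [[-28.1 -13.5]
 [ 32.7  16.2]]
jaw56 {-30: 187, -27: 882, -24: 828, -21: 763, -18: 12, -15: 39, 6: 9, 9: 82, 27: 399, 30: 394, 33: 415, 36: 363, 39: 380, 42: 351, 45: 345, 48: 333, 51: 314, 54: 201}
```

Call:
send_rows(commands=[0.08,0,-0.056,0,0,0,1,0.164,0,-0.115,0,0,0,1,0.164,0,-0.115,0,0,0,1,0.164,0,-0.115,0,0,0,1,0.164,0,-0.115,0,0,0,1,0.08,0,-0.056,0,0,0,1])

```text
time_s: 16.07
position: [0.5423, -0.2589, 0.1785]
orientation: [-2.202, -1.128, -1.154]
wrist_force: [0.2, -0.7, 0.7]
gripper_width: 0.998
gripper_force: 0.0
```

Call:
send_rows(commands=[0,0,0,0,-0.24,0,0.06,0,0,0,0,-0.24,0,0.06,0,0,0,0,-0.24,0,0.06,0,0,0,0,-0.24,0,0.06,0,0,0,0,-0.24,0,0.06,0,0,0,0,-0.24,0,0.06,0,0,0,0,-0.24,0,0.06,0,0,0,0,-0.24,0,0.06,0,0,0,0,0,0,0.06,0,0,0,0,0,0,0.06])

```text
time_s: 16.9
position: [0.542, -0.2555, 0.1735]
orientation: [2.793, 1.428, 0.006]
wrist_force: [-0.3, 0.3, -0.6]
gripper_width: 0.527
gripper_force: 0.0
```

```bash
python3 - <<'E'
from v import *
goal(np.array([-7,205,150.]),0)
c,P,K,T=cam("wrist"); V=vf(P)
k=V[(V[...,2]>76)&(V[...,2]<90)&(abs(V[...,1]-205)<35)&(abs(V[...,0])<40)]; print(len(k),(k.min(0)+k.max(0))/2,k.mean(0))
E
```

```text
now [ -0.4  42.  173.5] tilt 0.08 q [-0.48  0.14  1.81  0.    1.18  0.14] F [-0.3  0.3 -0.6] w 44.753025328062286
shift mm [163.   -6.   23.7] units [ 1.087 -0.04   0.158] rot rad [ 0.0054 -0.0014  0.0045] goal ztool(vise) 0.0 -1.0Traceback (most recent call last):
  File "<stdin>", line 4, in <module>
    return umr_minimum(a, axis, None, out, keepdims, initial, where)
ValueError: zero-size array to reduction operation minimum which has no identity
```

Call:
send_rows(commands=[0.271,-0.01,0.03,0,0,-0.03,0.06,0.271,-0.01,0.03,0,0,-0.03,0.06,0.271,-0.01,0.03,0,0,-0.03,0.06,0.271,-0.01,0.03,0,0,-0.03,0.06,0,0,0,0,0,0,0.06,0,0,0,0,0,0,0.06])

```text
time_s: 17.45
position: [0.6284, -0.1208, 0.1539]
orientation: [2.754, 1.507, 0.002]
wrist_force: [-0.6, 0.1, -0.6]
gripper_width: 0.535
gripper_force: 0.0
```

```bash
python3 - <<'E'
from v import *
c,P,K,T=cam("wrist"); V=vf(P)
k=V[(V[...,2]>76)&(V[...,2]<90)&(abs(V[...,1]-205)<35)&(abs(V[...,0])<40)&(c.max(2)<60)]; m=(k.min(0)+k.max(0))/2;print(len(k),m,k.mean(0),'a',np.arctan2(m[1]-105,-m[0]))
goal(np.r_[k.mean(0)[:2],31],0)
E
```

```text
423 [ -6.56517307 205.07798406  80.97052498] [ -6.7755015  206.41497188  81.08922698] a 1.5052896144696986
now [ -9.6 200.5 154.2] tilt -0.03 q [-0.23  0.23  1.74 -0.    1.16  0.34] F [-0.2 -0.8  0.3] w 45.74448212238603
shift mm [  5.8   2.7 123.2] units [0.039 0.018 0.822] rot rad [0.0035 0.0006 0.0592] goal ztool(vise) 0.0 -1.0
```

Call:
send_rows(commands=[0.035,0.018,0.2,0,0,0,0.06,0,0,0.21,0,0,0,0.06,0,0,0.21,0,0,0,0.06,0,0,0.2,0,0,0,0.06,0,0,0,0,0,0,-0.35,0,0,0,0,0,0,-0.35,0,0,0,0,0,0,-0.35], squeeze=40)

```text
time_s: 18.08
position: [0.6352, -0.1203, 0.0339]
orientation: [2.753, 1.501, 0.006]
wrist_force: [0.9, 0.2, 0.9]
gripper_width: 0.327
gripper_force: 0.0
```

Call:
send_rows(commands=[-0.003,-0.067,0,0,0,-0.2,-0.35,-0.003,-0.067,0,0,0,-0.2,-0.35,-0.003,-0.067,0,0,0,-0.2,-0.35,-0.003,-0.067,0,0,0,-0.2,-0.35,-0.003,-0.067,0,0,0,-0.2,-0.35,0,0,0,0,0,0,-0.35])

```text
time_s: 18.58
position: [0.5901, -0.103, 0.0361]
orientation: [2.288, 2.137, 0.009]
wrist_force: [1.1, 0.1, 1.2]
gripper_width: 0.321
gripper_force: 0.3
```

```bash
cat > kn.py <<'E'
from v import *
c,P,K,T=cam("wrist"); o=r.get_obs();p=o['position'];M=R.from_rotvec(o['orientation']).as_matrix()
Q=((P-p)@M*1e3).reshape(-1,3); V=vf(P).reshape(-1,3)
m=(V[:,2]>74)&(V[:,2]<88)&(abs(Q[:,0])<20)&(abs(Q[:,1])<12.5)&(c.reshape(-1,3).max(1)<40); k=V[m]; ko=Q[m].mean(0)
tv=vf(p)-[0,105,0]; print('tool a',np.arctan2(tv[1],-tv[0]).round(3),'rad',np.hypot(*tv[:2]).round(1),'z',tv[2].round(1),'n',m.sum(),'knob off tool',ko.round(1),'a',np.arctan2(k.mean(0)[1]-105,-k.mean(0)[0]).round(3),'F tool',(M.T@o['wrist_force']).round(1),'yaw a',(np.pi/2-(np.arctan2(M[1,1],M[0,1])+th)).round(3))
E
python3 kn.py
```

```text
tool a 1.044 rad 102.1 z 35.8 n 1327 knob off tool [  1.8   4.1 -44.8] a 1.078 F tool [-0.2  1.2 -0.5] yaw a 1.013
```

Call:
send_rows(commands=[-0.003,-0.067,0.02,0,0,-0.2,-0.35,-0.003,-0.067,0.01,0,0,-0.2,-0.35,-0.003,-0.067,0,0,0,-0.2,-0.35,-0.003,-0.067,0,0,0,-0.2,-0.35,-0.003,-0.067,0,0,0,-0.2,-0.35,-0.003,-0.067,0,0,0,-0.2,-0.35,0,0,0,0,0,0,-0.35])

```text
time_s: 19.22
position: [0.531, -0.1166, 0.0297]
orientation: [1.559, 2.717, 0.001]
wrist_force: [0.6, 1.4, 0.7]
gripper_width: 0.325
gripper_force: 0.3
```

```bash
python3 kn.py
```

```text
tool a 0.439 rad 100.6 z 29.4 n 1506 knob off tool [  4.1   3.6 -51.1] a 0.47 F tool [ 0.5  0.3 -0.5] yaw a 0.416
```

Call:
send_rows(commands=[-0.003,-0.067,0,0,0,-0.2,-0.35,-0.003,-0.06,0,0,0,-0.18,-0.35,0,0,0,0,0,0,-0.35])

```text
time_s: 19.52
position: [0.5152, -0.1276, 0.0286]
orientation: [1.297, 2.853, -0.001]
wrist_force: [0.5, 0.9, 0.2]
gripper_width: 0.328
gripper_force: 0.4
```

Call:
send_rows(commands=[0,-0.02,0,0,0,-0.06,-0.35,0,0,0,0,0,0,-0.35])

```text
time_s: 19.68
position: [0.5135, -0.1292, 0.0284]
orientation: [1.257, 2.87, -0.001]
wrist_force: [1.4, 2.5, 1.7]
gripper_width: 0.326
gripper_force: 1.3
```

Call:
send_rows(commands=[0,-0.02,0,0,0,-0.04,-0.35,0,0,0,0,0,0,-0.35])

```text
time_s: 19.85
position: [0.5109, -0.1312, 0.028]
orientation: [1.224, 2.885, -0.002]
wrist_force: [2.8, 2.5, 3.4]
gripper_width: 0.326
gripper_force: 1.9
```

```bash
python3 kn.py
```

```text
tool a 0.192 rad 100.6 z 27.9 n 1544 knob off tool [  4.3   3.5 -52.6] a 0.223 F tool [-0.4  4.1 -2.9] yaw a 0.173
```

Call:
send_rows(commands=[0,-0.02,0,0,0,-0.02,-0.35,0,0,0,0,0,0,-0.35])

```text
time_s: 20.07
position: [0.5087, -0.133, 0.0279]
orientation: [1.209, 2.892, -0.0]
wrist_force: [4.4, 3.7, 3.0]
gripper_width: 0.322
gripper_force: 2.8
```

Call:
send_rows(commands=[0,-0.02,0,0,0,-0.02,-0.35,0,0,0,0,0,0,-0.35])

```text
time_s: 20.23
position: [0.5074, -0.1342, 0.028]
orientation: [1.195, 2.896, 0.003]
wrist_force: [6.9, 8.3, 2.5]
gripper_width: 0.322
gripper_force: 5.1
```

Call:
send_rows(commands=[0,-0.015,0,0,0,0,-0.35,0,0,0,0,0,0,-0.35,0,0,0,0,0,0,-0.35])

```text
time_s: 20.48
position: [0.5066, -0.1349, 0.0281]
orientation: [1.196, 2.895, 0.005]
wrist_force: [8.6, 10.3, 1.4]
gripper_width: 0.325
gripper_force: 7.0
```

```bash
python3 kn.py
```

```text
tool a 0.135 rad 101.0 z 28.0 n 1514 knob off tool [  4.1   3.8 -52.5] a 0.168 F tool [ 1.7 15.6 -0.7] yaw a 0.153
```

Call:
send_rows(commands=[0,0.02,0,0,0,0,-0.3,0,0.02,0,0,0,0,-0.1,0,0.01,0,0,0,0,0.06,0,0,0,0,0,0,0.06,0,0,0,0,0,0,0.06,0,0,-0.1,0,0,0,0.06,0,0,-0.2,0,0,0,0.06,0,0,-0.27,0,0,0,0.06,0,0,-0.27,0,0,0,0.06,0,0,-0.27,0,0,0,0.06,0,0,0,0,0,0,0.06])

```text
time_s: 21.45
position: [0.5134, -0.1329, 0.2034]
orientation: [1.189, 2.886, -0.001]
wrist_force: [1.6, -0.4, 1.9]
gripper_width: 0.53
gripper_force: 0.0
```

```bash
python3 - <<'E'
from v import *
for n in("scene","side","wrist"):
    c,P,K,T=cam(n); V=vf(P)
    k=V[(V[...,2]>66)&(V[...,2]<90)&(abs(V[...,1]-127)<30)&(abs(V[...,0]+97)<30)]
    t=V[(abs(V[...,2]-69.5)<3)&(abs(V[...,0])<45)&(abs(V[...,1])<35)]
    print(n,'knob',len(k),k.mean(0).round(1) if len(k) else '','block',len(t),[np.round(q,1) for q in cv2.minAreaRect(t[:,:2].astype(np.float32))] if len(t)>9 else '',np.median(t[:,2]) if len(t) else '')
    if n=="scene": A=c
    if n=="side": B=c
im=np.zeros((520,800,3),np.uint8)
im[:450,:500]=cv2.resize(A[140:230,210:310],None,fx=5,fy=5,interpolation=2); im[:460,505:785]=cv2.resize(B[155:270,235:305],None,fx=4,fy=4,interpolation=2); save("pics/z5.png",im)
E
```

```text
scene knob 60 [-100.1  119.5   74.5] block 194 [array([ 3.1, -4.4]), array([61.8, 34.8]), np.float64(3.1)] 68.31894048059262
side knob 66 [-99.7 119.3  74.7] block 264 [array([ 1.8, -4.7]), array([62.1, 33.3]), np.float64(1.5)] 68.14104364851553
wrist knob 392 [-102.3  125.4   79.4] block 919 [array([-6. , -3.6]), array([30.5, 46.3]), np.float64(89.8)] 70.22363614545817
```

View pics/z5.png

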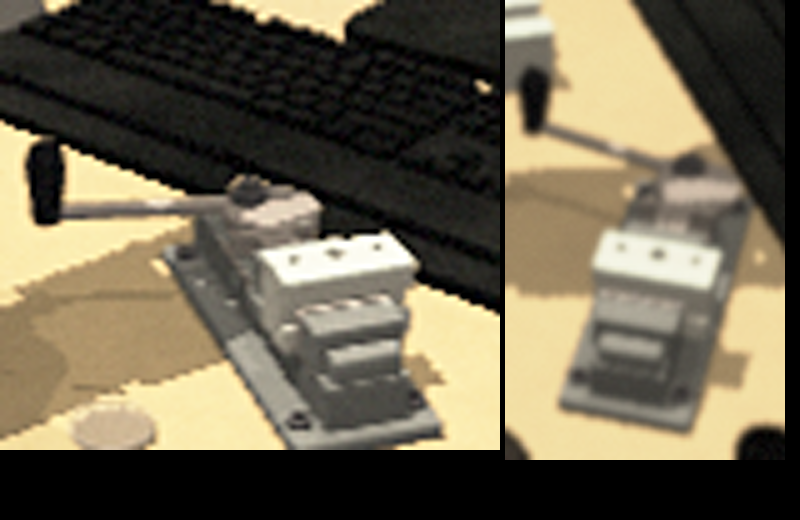

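The final view shows the block clamped flat with the bore and screw holes facing up (crop (335,253)). The lever is closed, with its knob at (45,180), and the arm is clear.

```bash
python3 -c "
from plant import r
print(r.sign_off())"
```

```text
the job is handed in; nothing more can be done
None
```

I rolled the slide block a quarter turn and clamped it flat on the vise bed with its bore upright; I closed the lever with about 15 N, left the arm clear of everything, and handed the job in at about 21.5 s of the 64 s allowed.

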